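# Close the draft shield and tare the balance

## Robot

A 7-joint arm with a two-finger parallel gripper is mounted at the origin on the work surface. World frame = base frame: x ahead of the robot, y to its left, z up, the work surface at z = 0. Lengths are in m, angles in rad, forces in N, time in s.
With the tool pointing down it reaches from about 0.4 to 0.875 m from the base axis. Payload 19.3 kg.
Tool frame: the origin (TCP) lies on the centre line of the jaws, within the pads' length; the fingertips stand 14 mm ahead of it and the grasp point (between the pads) lies 5 mm behind it; y points along the fingers, x is the direction in which the jaws open and shut, and the axes are right-handed (so a half turn about y gives the same grasp; the last joint's range is limited). The gripper opens to 85 mm and grips with 20 to 120 N. Pads are 22 mm wide; open, the fingers measure 114 mm over their backs; the gripper's body (76 mm by 85 mm) begins 54 mm behind the grasp point. The pads swing forward as they close: fully open they stand 13 mm farther back than shut.
Start: joints at [-1.364, 0.521, -0.036, 1.599, 0.021, 1.021, -0.113], TCP at [0.171, 0.601, 0.217] pointing down, gripper open.
Joint ranges: [-2.91, 2.91], [-0.3, 2.13], [-1.5, 1.42], [0.17, 2.43], [-1.26, 4.41], [0.16, 1.93], [-2.52, 2.52]. Speed limits (rad/s): [1.89, 1.89, 2.39, 2.39, 3.01, 3.01, 3.01].

## Interface

Orientations are given as [roll, pitch, yaw] about the fixed x, y, z axes, in that order (R = Rz(yaw) Ry(pitch) Rx(roll)).
In Python, from workcell import monitor, grab_frame, workorder gives the robot as it stands.
- The arm moves only by the tool drive_tool, never from a script. Its argument "steps" is one flat list of numbers, 5 for each row, row after row: the finger opening in mm, from 0 to 85.4, then the shift along the world's x, y, z in mm, then the turn about the world's z in degrees. In form: [fingers, tx, ty, tz, twist, fingers, tx, ty, tz, twist, ...]. A call has exactly 5 rows; each row shifts and turns the commanded pose from where the row before left it; what a row does not reach is not made up. A row lasts 1/12 s, in which the tool goes at most 41.7 mm and 7.16 degrees, less where a joint would pass 70% of its speed; a pose out of reach is approached as far as the arm can. A call is refused whole if a number of a shift passes 41.7 or a number of a turn 7.16, either way. A call with a gripper value outside its range is refused whole. The fingers move at their own pace and stop on an object; "grip_force" is the grip in N (left out, the last holds). Time passes only in rows, so rows that do not move let the fingers close, or fill a call up. It gives the time, the measured TCP pose, the force and the opening at its end, in the units of the state.
- monitor.observe(): the state, without advancing time (a new reading comes with each control period).
- grab_frame(name): name is "side" or "top" or "wrist"; returns a dict with "frame" (400x640x3 uint8, red, green, blue), "vertical_fov" (degrees; the focal length in pixels is half the picture's height over the tangent of half this angle, whatever the lens; pixels are square), "cx", "cy" (the principal point, pixels), "xyz" and "orientation" of the camera in the world. Camera axes: x right, y down, z forward; pixel columns grow to the right and rows downward; lengths in m; the calibration is good to about 2 mm. A picture is of the moment at which its call begins. There is no depth.
- workorder.job_done(): hands the job in, once; it reports no verdict.
The state is a dict: "clock": time; "qpos": joint angles; "qd": joint speeds; "joint_efforts": joint torques, N m; "position": TCP position; "tool_rot": TCP orientation; "force": force on the tool from outside, world axes, zero at the start; "moment": the same for the moment, N m; "grip_width": finger opening in m.
Only numpy, scipy, OpenCV 4.12 (cv2) and the standard library are available. Lean on these libraries where they do the work, as an engineer would, in place of code of your own. Each camera call takes 0.05 s, during which the arm holds its last target. There are 200 camera calls.

## Task

Tare the laboratory balance with its empty glass dish on the pan: first slide the glass draft-shield cover gently forward, pushing its finger lip with the fingertips, until it is fully shut, then lightly press the tare key (the one long bar-shaped key of the row) all the way so that it registers, let it spring back and withdraw. Nothing is to be picked up: leave the other three keys unpressed, and the dish on the pan and everything standing around the balance where they are.

Things in the scene. Friction and masses are not known exactly. Their poses are not given: they have to be found in the camera images.
- balance: white precision balance, fixed, 330 x 210 mm. Origin: centre of its underside, on the bench; x points from its front (operator's side, keys) to its rear, z up. Front 100 mm (x = -165 to -65 mm): low panel with keys and a flat display, 43 mm high rising to 57 mm; then the glass-walled weighing chamber to x = 95 mm; then a solid housing 136 mm high to x = 165 mm.
- chamber_top (a point): middle of the upper edge of the chamber's fixed front glass, 136 mm above the bench, at x = -65 mm of the balance. Side glasses are as high; the rails along the sides, 142 mm high, carry the cover.
- cover (a joint): how far the draft-shield cover is open, m: 0 fully shut (rubber stop, gives 1 to 2 mm at 6 N), 0.10 fully open (stop). Glass pane 160 mm long, 196 mm wide, upper face 147 mm above the bench; it slides along the balance's x over the chamber: to the rear (+x) opens, to the front (-x) shuts. It stays where left; sliding it slowly takes 1 to 3 N. It cannot be lifted off.
- cover_lip (a point): middle of the upper rear edge of the cover's finger lip, 161 mm above the bench, moving with the cover; at shut it is at x = -23 mm of the balance. The lip is a grey ramp 90 mm wide, 14 mm high over the pane: upright rear face (in which this point lies), sloping to the front over 40 mm. Fingertips set just above the pane behind it push it shut. The pane reaches 118 mm behind this point.
- key_tare (a joint): travel of the tare key, m: 0 released, 0.004 fully down; it registers from 0.0025. Spring: 1.6 N to start, 4 N fully down; it springs back when released.
- key_tare_top (a point): centre of the top face of the tare key, moving with it: the only long key of the row, a grey bar 40 mm (balance's y) x 18 mm (balance's x), standing 6 mm proud of the panel, second from the left as seen from the front. At rest 53 mm above the bench, 75 mm in front of the chamber's front glass. It moves down square to the panel (8 degrees off vertical).
- key_power (a joint): travel of the on/off key, m: 0 released, 0.004 down. Round, 18 mm across, 6 mm proud, leftmost of the row, centre 52 mm from the tare key's. To be left alone.
- key_power_top (a point): centre of the top face of the on/off key
- key_print (a joint): travel of the print key, m: 0 released, 0.004 down. Square, 16 mm, 6 mm proud, third from the left, centre 60 mm from the tare key's. To be left alone.
- key_print_top (a point): centre of the top face of the print key
- key_cal (a joint): travel of the calibration key, m: 0 released, 0.004 down. Square, 16 mm, 6 mm proud, rightmost, centre 104 mm from the tare key's. To be left alone.
- key_cal_top (a point): centre of the top face of the calibration key
- weigh_dish: empty round glass dish, 60 mm across, 14 mm high, loose on the balance's steel pan (pan 90 mm across, its top 72 mm above the bench) inside the chamber. Origin: centre of its underside. To be left alone.
- capsule_dish: open glass dish with yellow capsules, 90 mm across, 16 mm high, loose on the bench beside the balance. Origin: centre of its underside. To be left alone.
- tablet_dish: open glass dish with round beige tablets, 90 mm across, 16 mm high, loose on the bench beside the balance. Origin: centre of its underside. To be left alone.
- tub: closed white plastic tub with screw cap, 64 mm across, 105 mm high, loose on the bench beside the balance. Origin: centre of its underside. To be left alone.
- vial: closed amber glass jar with white cap, 32 mm across, 60 mm high, loose on the bench beside the balance. Origin: centre of its underside. To be left alone.
- tub_cap: loose white plastic cap, 52 mm across, 16 mm high, on the bench in front of the balance. Origin: centre of its underside. To be left alone.
- cal_weight: steel calibration weight with a knob, 24 mm across, 41 mm high, on the bench in front of the balance. Origin: centre of its underside. To be left alone.
- tweezers: steel tweezers lying flat, 120 mm long, 8 mm high, on the bench in front of the balance. Origin: middle of its underside. To be left alone.

How it is judged:
By the outcome, as a careful person would: the job done as asked, in the order asked, and still so for the second after the job is handed in, with the robot touching nothing.
It also fails if it takes over 45 s, if anything falls off the work surface, if the arm or the gripper's body presses on something with over 40 N, if the wrist force passes 120 N, or if a joint passes its speed limit or range.

## Working session

There is one attempt and no reset: what is moved stays moved. The work goes in short steps, Python scripts to look and compute and a tool call to move; the robot and the scene stay as the last step left them, time stands still between calls to the robot, and variables do not carry over. Pictures are saved under pics/ and viewed, about 8 in all and at most 12, crops included, and the job is handed in when it is done.

Besides the shell and the picture viewer there is one more tool, called after ">>>" as name(argument=value, ...) on one line, values as JSON. drive_tool: Moves the arm, as the interface text tells. Its arguments: {"type":"object","properties":{"steps":{"type":"array"},"grip_force":{"type":"number"}},"required":["steps"]}

```bash
mkdir -p pics
cat > h.py <<'E'
import numpy as np,cv2
from scipy.spatial.transform import Rotation as R
from workcell import monitor,grab_frame,workorder
def snap(n,f):
    d=grab_frame(n); cv2.imwrite('pics/'+f,d['frame'][:,:,::-1]); return d
def cam(d):
    f=200/np.tan(np.radians(d['vertical_fov'])/2); o=np.array(d['orientation'],float)
    M=R.from_euler('xyz',o).as_matrix() if o.size==3 else o.reshape(3,3)
    return f,M,np.array(d['xyz'])
def pt(d,u,v,z):
    f,M,c=cam(d); r=M@np.array([(u-d['cx'])/f,(v-d['cy'])/f,1]); return c+r*(z-c[2])/r[2]
def px(d,p):
    f,M,c=cam(d); q=M.T@(np.array(p)-c); return q[:2]/q[2]*f+[d['cx'],d['cy']]
E
python3 - <<'E'
from h import *
import pickle
D={}
for n in('top','side'):
    d=snap(n,n+'1.png'); D[n]=d; print(n,d['xyz'],d['orientation'],d['vertical_fov'],d['cx'],d['cy'])
pickle.dump(D,open('d1.pkl','wb'))
s=monitor.observe();print(s)
E
```

```text
top [0.4331194  0.06122851 1.09581066] [-3.02009697e+00 -1.00763816e-03 -1.54435009e+00] 51.69079800130203 321.08113024830556 194.57958458369748
side [ 0.37273342 -0.67070073  0.62157739] [-2.18756394  0.01934165 -0.27273465] 46.81099626088461 326.1797637692765 191.266838162224
{'clock': 0.1, 'qpos': array([-1.36418852,  0.52195706, -0.03631757,  1.59990341,  0.02121701,
        1.02109845, -0.11278887]), 'qd': array([-0.00152762, -0.0017379 , -0.00079441, -0.00091033, -0.00049899,
        0.0014369 ,  0.00104079]), 'joint_efforts': array([ 1.87941499e-03, -9.28484988e+01,  1.98362812e+00, -3.70523679e+01,
        1.82056054e-02,  5.51475881e-03, -2.53871463e-05]), 'position': array([0.17076623, 0.60091583, 0.2164988 ]), 'tool_rot': array([-1.57088283e+00,  9.77061109e-04,  1.29398811e+00]), 'force': array([-0.57433989,  0.75686746, -0.22220261]), 'moment': array([ 0.00936999, -0.05420515, -0.04215868]), 'grip_width': 0.08533915360688529}
```

View pics/top1.png

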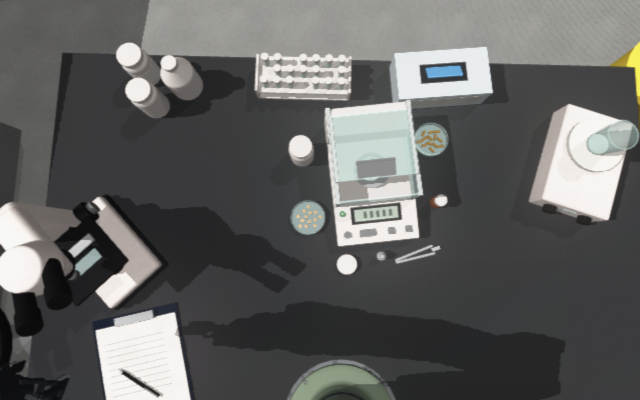

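View pics/side1.png

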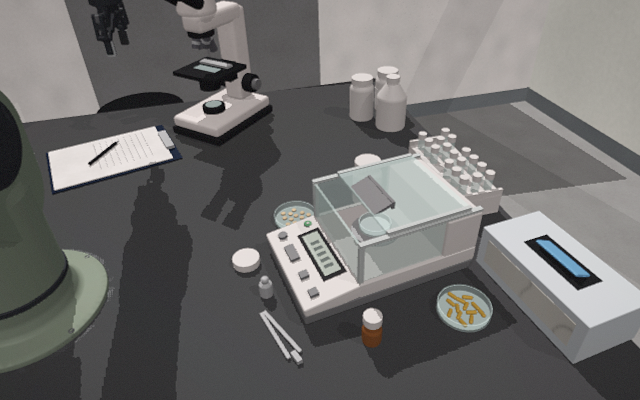

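Top view: the keys are at about (348,235), tare (369,233), (391,230) and (408,229). The grey lip is at about (357–397, 158–178), with the cover open. The side view agrees: tare bar at (291,253), lip near (374,193). Next I'll zoom in for exact pixels.

Run:
```python
from h import *
a=cv2.imread('pics/top1.png')[145:250,320:430]; b=cv2.imread('pics/side1.png')[160:305,265:400]
a=cv2.resize(a,None,fx=4,fy=4,interpolation=2)[:,:,:]; b=cv2.resize(b,None,fx=2.6,fy=2.6,interpolation=2)
o=np.zeros((430,800,3),np.uint8); o[:a.shape[0],:440]=a; o[:b.shape[0],445:445+b.shape[1]]=b
cv2.imwrite('pics/z1.png',o)
```

```text
(no output)
```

View pics/z1.png

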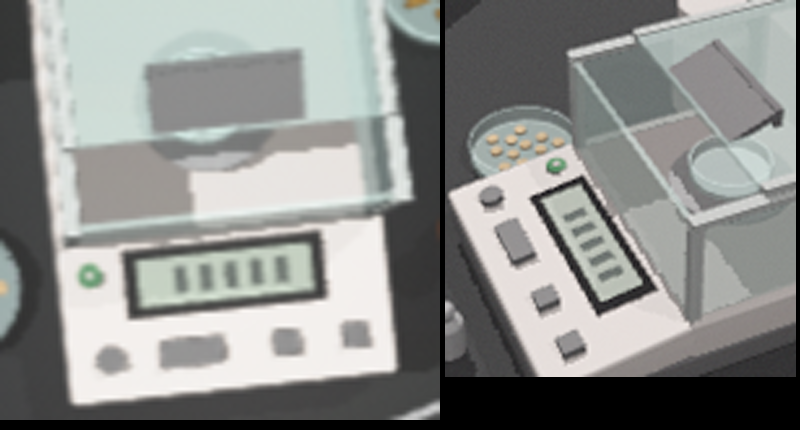

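Run:
```python
from h import *
import pickle
D=pickle.load(open('d1.pkl','rb'));t,s=D['top'],D['side']
T={'pow':(348,235,.053),'tare':(368.3,232.5,.053),'print':(392,230.5,.053),'cal':(409,228.5,.053),'lip':(376,159.3,.161),'lipL':(356.5,161.25,.161),'lipR':(395.5,157.25,.161)}
sc=lambda x,y:(265+(x-445)/2.6,160+y/2.6)
S={'pow':(491,195),'tare':(517,241),'print':(547,298),'cal':(571,344),'lip':(749.5,77),'lipL':(717,41),'lipR':(782,113)}
P={}
for k in T:
    u,v,z=T[k]; P[k]=pt(t,u,v,z); print(k,P[k].round(4),pt(s,*sc(*S[k]),z).round(4))
for a,b in(('pow','cal'),('lipL','lipR')):
    d=P[b]-P[a]; print(np.linalg.norm(d),np.degrees(np.arctan2(d[1],d[0])))
```

```text
pow [ 0.4599 -0.0068  0.053 ] [ 0.4616 -0.0082  0.053 ]
tare [ 0.4675 -0.0578  0.053 ] [ 0.4693 -0.0612  0.053 ]
print [ 0.4741 -0.1174  0.053 ] [ 0.4766 -0.12    0.053 ]
cal [ 0.4802 -0.1602  0.053 ] [ 0.4818 -0.163   0.053 ]
lip [ 0.6325 -0.0611  0.161 ] [ 0.6327 -0.0664  0.161 ]
lipL [ 0.6267 -0.0162  0.161 ] [ 0.627  -0.0192  0.161 ]
lipR [ 0.6385 -0.106   0.161 ] [ 0.638  -0.1097  0.161 ]
0.15470257614906824 -82.433475022427
0.09056058919506696 -82.52247806287046
```

Both views agree. The tare key is at about (0.468, −0.0595) and the lip's rear edge at about (0.6326, −0.064). Balance yaw is about 7.5° and the cover is open about 45 mm. I'll go in an arc around the microscope with the fingers shut, to a point above and behind the lip.

>>> drive_tool(steps=[0,18,-36,7,4.68,0,18,-36,7,4.68,0,18,-36,7,4.68,0,18,-36,7,4.68,0,18,-36,7,4.68])

```text
clock: 0.52
position: [0.2612, 0.4192, 0.252]
tool_rot: [-1.571, 0.001, 1.707]
force: [1.7, 0.5, 0.4]
grip_width: 0.0255
```

>>> drive_tool(steps=[0,20,-24,0,0,0,20,-24,0,0,0,20,-24,0,0,0,20,-24,0,0,0,20,-24,0,0])

```text
clock: 0.93
position: [0.3615, 0.2997, 0.252]
tool_rot: [-1.571, 0.0, 1.702]
force: [-0.0, 0.6, -0.2]
grip_width: 0.0001
```

>>> drive_tool(steps=[0,20,-24,0,0,0,20,-24,0,0,0,20,-24,0,0,0,20,-24,0,0,0,20,-24,0,0])

```text
clock: 1.35
position: [0.4615, 0.1798, 0.2519]
tool_rot: [-1.571, 0.0, 1.702]
force: [1.2, 0.8, 0.5]
grip_width: 0.0
```

>>> drive_tool(steps=[0,20,-24,0,0,0,20,-24,0,0,0,20,-24,0,0,0,20,-24,0,0,0,20,-24,0,0])

```text
clock: 1.77
position: [0.5614, 0.0598, 0.2518]
tool_rot: [-1.57, 0.0, 1.702]
force: [-0.6, 0.5, -0.2]
grip_width: 0.0001
```

>>> drive_tool(steps=[0,25,-30,0,0,0,25,-30,0,0,0,25,-30,0,0,0,24,-31,-30,0,0,0,0,-30,0])

```text
clock: 2.18
position: [0.6592, -0.0618, 0.1969]
tool_rot: [-1.574, 0.004, 1.697]
force: [1.2, -0.6, -0.7]
grip_width: 0.0002
```

Run:
```python
from h import *
s=monitor.observe();print(s['position'],s['force'])
d=snap('side','s2.png'); e=snap('top','t2.png')
a=d['frame'][110:260,310:480]; b=e['frame'][90:230,310:440]
o=np.zeros((600,800,3),np.uint8)
a=cv2.resize(a,None,fx=2.8,fy=2.8,interpolation=2);b=cv2.resize(b,None,fx=2.4,fy=2.4,interpolation=2)
o[:a.shape[0],:a.shape[1]]=a;o[:b.shape[0],480:480+b.shape[1]]=b
cv2.imwrite('pics/z2.png',o[:425,:,::-1])
```

```text
[ 0.65922558 -0.06179691  0.19685369] [ 1.17130421 -0.56199171 -0.74361629]
```

View pics/z2.png

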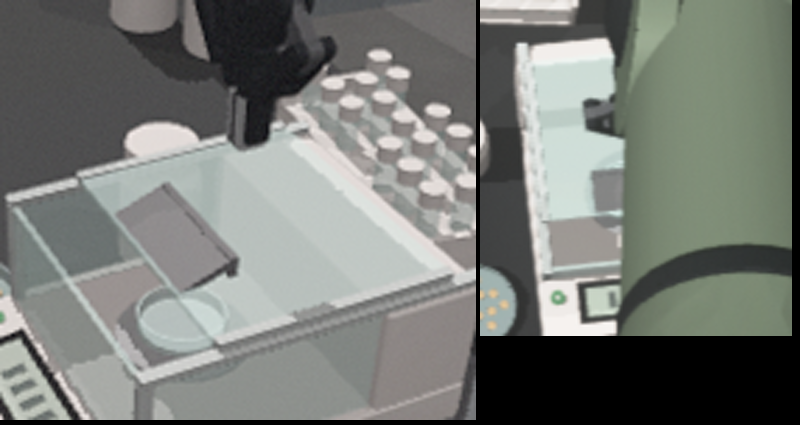

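The fingertips (crop ~(250,145)) are behind the lip and above the pane. Next I'll descend to about 4–5 mm above the pane.

>>> drive_tool(steps=[0,0,0,-10,0,0,0,0,-8,0,0,0,0,-5,0,0,0,0,-3,0,0,0,0,0,0])

```text
clock: 2.7
position: [0.656, -0.0544, 0.1708]
tool_rot: [-1.571, -0.0, 1.703]
force: [0.3, -0.3, -0.3]
grip_width: 0.0003
```

>>> drive_tool(steps=[0,0,-3,-3,0,0,0,-2.5,-2,0,0,0,0,0,0,0,-3,-0.4,0,0,0,-3,-0.4,0,0])

```text
clock: 3.12
position: [0.6499, -0.0614, 0.1657]
tool_rot: [-1.571, 0.0, 1.702]
force: [0.5, -0.9, -0.5]
grip_width: -0.0003
```

>>> drive_tool(steps=[0,-2,-0.26,0,0,0,-2,-0.26,0,0,0,-2,-0.26,0,0,0,-2,-0.26,0,0,0,-2,-0.26,0,0])

```text
clock: 3.53
position: [0.6399, -0.0625, 0.1657]
tool_rot: [-1.571, 0.0, 1.702]
force: [0.8, 0.8, -0.1]
grip_width: -0.0003
```

>>> drive_tool(steps=[0,-2,-0.26,0,0,0,-2,-0.26,0,0,0,-2,-0.26,0,0,0,-2,-0.26,0,0,0,-2,-0.26,0,0])

```text
clock: 3.95
position: [0.6299, -0.0639, 0.1657]
tool_rot: [-1.571, 0.0, 1.702]
force: [0.9, -0.2, -0.2]
grip_width: 0.0
```

>>> drive_tool(steps=[0,-2,-0.26,0,0,0,-2,-0.26,0,0,0,-2,-0.26,0,0,0,-2,-0.26,0,0,0,-2,-0.26,0,0])

```text
clock: 4.37
position: [0.6199, -0.0652, 0.1657]
tool_rot: [-1.571, 0.0, 1.702]
force: [-0.2, 0.4, 0.0]
grip_width: -0.0002
```

Run:
```python
from h import *
s=monitor.observe();print(s['force'])
d=snap('side','s3.png')
cv2.imwrite('pics/z3.png',cv2.resize(d['frame'][110:260,310:480],None,fx=3,fy=3,interpolation=2)[:,:,::-1])
```

```text
[-0.15037246  0.40861515  0.03390911]
```

View pics/z3.png

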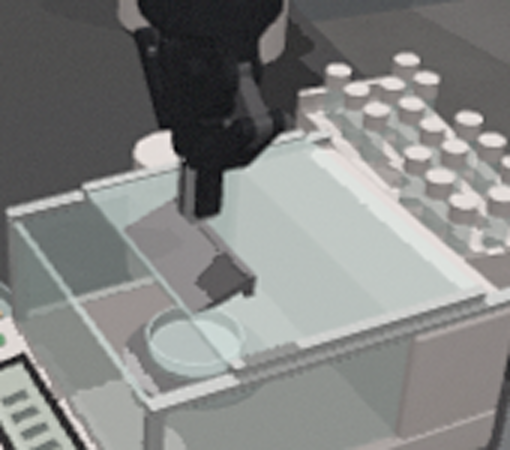

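The fingertips are at the lip's rear edge (crop ~(205,215)) and the cover has hardly moved. I'll continue pushing.

>>> drive_tool(steps=[0,-2,-0.26,0,0,0,-2,-0.26,0,0,0,-2,-0.26,0,0,0,-2,-0.26,0,0,0,-2,-0.26,0,0])

```text
clock: 4.83
position: [0.6099, -0.0665, 0.1657]
tool_rot: [-1.571, 0.0, 1.702]
force: [0.2, -0.5, -0.9]
grip_width: -0.0
```

>>> drive_tool(steps=[0,-2,-0.26,0,0,0,-2,-0.26,0,0,0,-2,-0.26,0,0,0,-2,-0.26,0,0,0,-2,-0.26,0,0])

```text
clock: 5.25
position: [0.5999, -0.0678, 0.1657]
tool_rot: [-1.571, 0.0, 1.702]
force: [-0.2, 0.0, -0.7]
grip_width: -0.0
```

Run:
```python
from h import *
F=[]
d=snap('side','s4.png')
for i in range(5): F.append(monitor.observe()['force']); grab_frame('side')
print(np.mean(F,0),np.std(F,0))
cv2.imwrite('pics/z4.png',cv2.resize(d['frame'][110:260,300:480],None,fx=4,fy=4,interpolation=2)[:,:,::-1])
```

```text
[-0.04836926 -0.3451638   0.05415069] [0.29670985 0.6177735  0.53203268]
```

View pics/z4.png

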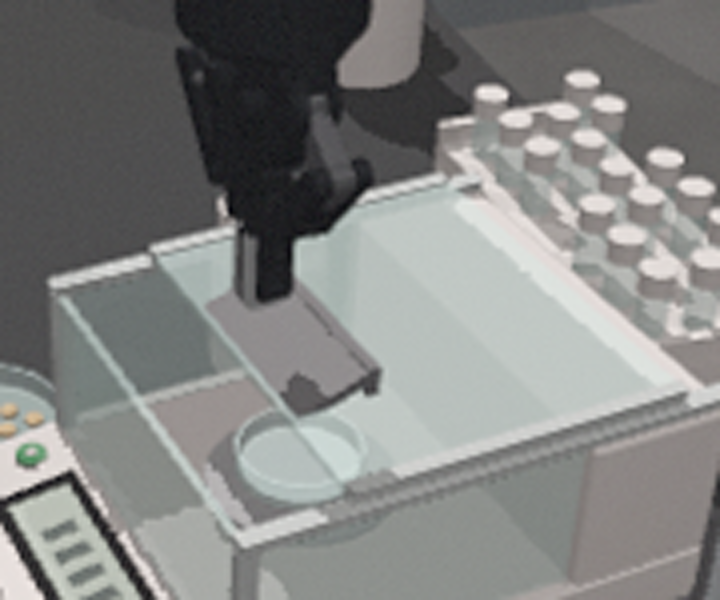

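Run:
```python
from h import *
d=grab_frame('side'); s=monitor.observe(); p=s['position']; print(p,s['grip_width'])
x=np.array([.9914,.1305,0]);y=np.array([-.1305,.9914,0])
for h in(0,.007,.014): print(h,[px(d,p-[0,0,h]+a*x+b*y).round(1).tolist() for a,b in((0,0),(-.011,0),(.011,0),(0,.014),(0,-.014))])
c=np.array([.6326,-.064,.161])
print('lip',[px(d,c+[0,0,h]).round(1).tolist() for h in(0,-.014)], 'pane front R', px(d,c-.042*x-.098*y-[0,0,.014]))
print('triang tip from pix 366,185.5',[pt(d,366,185.5,z).round(4).tolist() for z in(.15,.16,.17,.18)])
```

```text
[ 0.60016659 -0.06773689  0.16567195] 5.963334646793273e-05
0 [[364.6, 191.1], [358.8, 192.6], [370.4, 189.5], [360.9, 186.8], [368.4, 195.4]]
0.007 [[364.5, 194.4], [358.7, 196.0], [370.2, 192.8], [360.8, 190.1], [368.3, 198.8]]
0.014 [[364.4, 197.7], [358.6, 199.3], [370.1, 196.1], [360.7, 193.4], [368.1, 202.1]]
lip [[381.5, 188.9], [381.1, 195.4]] pane front R [387.67901028 235.48797879]
triang tip from pix 366,185.5 [[0.6161, -0.0315, 0.15], [0.611, -0.0451, 0.16], [0.6058, -0.0586, 0.17], [0.6006, -0.0722, 0.18]]
```

Disagreement: the cover has not moved (lip corner still at (394.5,203.7)). The tips appear at z≈0.18 rather than 0.152, so they passed over the lip. I'll back up behind it and check the tip height again with a wrist image and the side view.

>>> drive_tool(steps=[0,11,1.45,0,0,0,11,1.45,0,0,0,11,1.45,0,0,0,11,1.45,0,0,0,11,1.45,0,0])

```text
clock: 6.02
position: [0.6556, -0.0604, 0.1656]
tool_rot: [-1.571, 0.0, 1.702]
force: [0.1, -0.4, 0.6]
grip_width: -0.0
```

Run:
```python
from h import *
import pickle
w=snap('wrist','w5.png'); d=snap('side','s5.png'); e=snap('top','t5.png'); pickle.dump((w,d,e),open('d5.pkl','wb'))
s=monitor.observe(); p=s['position']; print(p, w['xyz'],w['orientation'])
for n,c in(('side',d),('top',e),('wrist',w)): print(n,[px(c,p-[0,0,h]).round(1).tolist() for h in(0,.014)])
a=cv2.resize(d['frame'][110:230,340:460],None,fx=3,fy=3,interpolation=2); b=cv2.resize(e['frame'][100:200,320:420],None,fx=2.3,fy=2.3,interpolation=2)
o=np.zeros((600,800,3),np.uint8); o[:360,:360]=a; o[365:595,:230]=b; o[:275,360:800]=cv2.resize(w['frame'],(440,275)); cv2.imwrite('pics/z5.png',o[:,:,::-1])
```

```text
[ 0.65513925 -0.06038414  0.1652474 ] [ 0.58881788 -0.06931276  0.3220065 ] [2.87244680e+00 1.12521734e-03 1.70200466e+00]
side [[393.0, 183.5], [392.5, 190.1]]
top [[376.0, 149.3], [375.2, 150.6]]
wrist [[318.7, 240.6], [318.7, 231.1]]
```

View pics/z5.png

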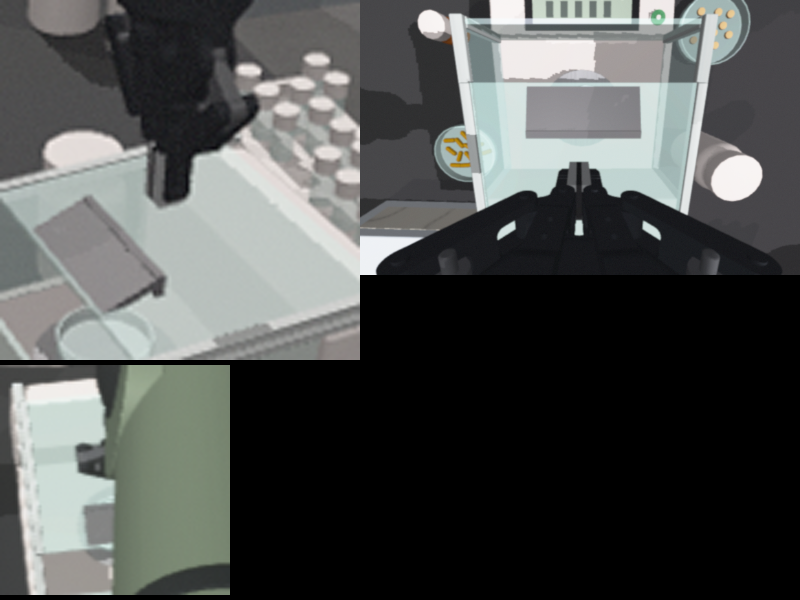

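Run:
```python
from h import *
import pickle
w,d,e=pickle.load(open('d5.pkl','rb'))
c=np.array([.6326,-.064,.161]);x=np.array([.9914,.1305,0]);y=np.array([-.1305,.9914,0])
print('lip in wrist: top L,R, bottom mid',px(w,c+.045*y),px(w,c-.045*y),px(w,c-[0,0,.014]))
print('tare',px(w,[.4684,-.0595,.053]))
p=np.array([.6552,-.0604,.1656])
for h in(-.014,0,.014):
  for a in(-.011,0,.011): q=p+a*x-[0,0,h]; print(h,a,'wrist',px(w,q).round(1),'side',px(d,q).round(1),'top',px(e,q).round(1))
def ray(D,u,v): f,M,o=cam(D); r=M@np.array([(u-D['cx'])/f,(v-D['cy'])/f,1]); return o,r/np.linalg.norm(r)
o1,r1=ray(w,317,236);o2,r2=ray(d,394.5,178.7)
t=np.linalg.lstsq(np.c_[r1,-r2],o2-o1,rcond=None)[0];print(o1+t[0]*r1,o2+t[1]*r2)
```

```text
lip in wrist: top L,R, bottom mid [401.89446042 197.83693239] [233.27681894 197.73334454] [317.62950169 191.37390089]
tare [353.47780911 -56.07225315]
-0.014 -0.011 wrist [318.7 231.4] side [388.  178.1] top [377.5 152.5]
-0.014 0 wrist [318.7 252.2] side [393.6 176.6] top [376.9 147.8]
-0.014 0.011 wrist [318.7 272.2] side [399.2 175.2] top [376.3 143.1]
0 -0.011 wrist [318.7 221.7] side [387.5 184.9] top [376.6 153.9]
0 0 wrist [318.7 241. ] side [393.1 183.4] top [376.1 149.2]
0 0.011 wrist [318.7 259.6] side [398.6 181.9] top [375.5 144.5]
0.014 -0.011 wrist [318.7 213.4] side [387.1 191.4] top [375.8 155.2]
0.014 0 wrist [318.7 231.4] side [392.6 189.9] top [375.3 150.6]
0.014 0.011 wrist [318.7 248.8] side [398.  188.4] top [374.7 146. ]
[ 0.64891099 -0.06210566  0.17433762] [ 0.6558108  -0.06330956  0.17708671]
```

Wrist and side views agree that the tips are at z≈0.177–0.18, above the reported TCP. This conflicts with the stated 14 mm, and passing over the lip without any force confirms it. I'll lower in guarded steps, watching the force.

>>> drive_tool(steps=[0,0,0,-4,0,0,0,0,-4,0,0,0,0,-3,0,0,0,0,-2,0,0,0,0,-1,0])

```text
clock: 6.58
position: [0.6547, -0.0606, 0.1512]
tool_rot: [-1.57, -0.0, 1.702]
force: [0.1, -0.0, 0.1]
grip_width: 0.0001
```

>>> drive_tool(steps=[0,0,0,-1,0,0,0,0,-1,0,0,0,0,-1,0,0,0,0,-1,0,0,0,0,0,0])

```text
clock: 7.0
position: [0.655, -0.0605, 0.1475]
tool_rot: [-1.571, -0.0, 1.702]
force: [-1.2, 0.4, 1.1]
grip_width: 0.0
```

Run:
```python
from h import *
d=snap('side','s6.png'); w=snap('wrist','w6.png')
s=monitor.observe(); p=s['position']; print(p,s['force'])
x=np.array([.9914,.1305,0])
for h in(-.014,-.007,0,.014): print(h,'wrist',px(w,p-.011*x-[0,0,h]).round(1),'side',px(d,p-[0,0,h]).round(1))
a=cv2.resize(d['frame'][140:230,360:450],None,fx=4.4,fy=4.4,interpolation=2); b=cv2.resize(w['frame'][180:300,260:360],None,fx=4,fy=4,interpolation=2)
o=np.zeros((480,800,3),np.uint8); o[:396,:396]=a; o[:480,400:]=b; cv2.imwrite('pics/z6.png',o[:,:,::-1])
```

```text
[ 0.6550915  -0.06052556  0.14771189] [0.18405613 0.60932395 0.46345911]
-0.014 wrist [318.6 232.4] side [392.9 185.2]
-0.007 wrist [318.6 227.3] side [392.7 188.5]
0 wrist [318.6 222.6] side [392.4 191.8]
0.014 wrist [318.6 214.3] side [391.9 198.2]
```

View pics/z6.png

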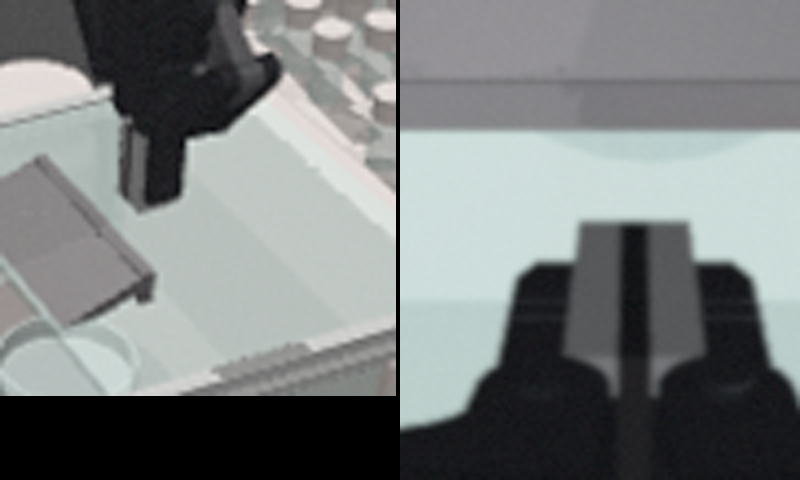

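The tips are at side (393,187) and wrist row 235, so tip z≈0.159–0.161. They need to go about 8 mm lower.

>>> drive_tool(steps=[0,0,0,-2,0,0,0,0,-2,0,0,0,0,-1,0,0,0,0,-1,0,0,0,0,0,0])

```text
clock: 7.52
position: [0.655, -0.0605, 0.1414]
tool_rot: [-1.57, -0.0, 1.702]
force: [0.2, -0.1, -0.4]
grip_width: 0.0003
```

>>> drive_tool(steps=[0,0,0,-1,0,0,0,0,-1,0,0,0,0,0,0,0,-3,-0.4,0,0,0,-3,-0.4,0,0])

```text
clock: 7.93
position: [0.6489, -0.0613, 0.1396]
tool_rot: [-1.571, 0.0, 1.702]
force: [0.3, 0.5, -0.1]
grip_width: -0.0001
```

>>> drive_tool(steps=[0,-2,-0.26,0,0,0,-2,-0.26,0,0,0,-2,-0.26,0,0,0,-2,-0.26,0,0,0,-2,-0.26,0,0])

```text
clock: 8.35
position: [0.639, -0.0627, 0.1398]
tool_rot: [-1.571, 0.0, 1.702]
force: [1.3, 0.7, 0.1]
grip_width: -0.0001
```

>>> drive_tool(steps=[0,-1,-0.13,0,0,0,-1,-0.13,0,0,0,-1,-0.13,0,0,0,-1,-0.13,0,0,0,-1,-0.13,0,0])

```text
clock: 8.77
position: [0.6341, -0.0633, 0.1397]
tool_rot: [-1.571, 0.0, 1.702]
force: [1.3, -2.2, 1.4]
grip_width: 0.0003
```

>>> drive_tool(steps=[0,-2,-0.26,0,0,0,-2,-0.26,0,0,0,-2,-0.26,0,0,0,-2,-0.26,0,0,0,-2,-0.26,0,0])

```text
clock: 9.18
position: [0.6238, -0.0646, 0.1396]
tool_rot: [-1.571, 0.0, 1.702]
force: [1.4, -0.6, 0.4]
grip_width: -0.0
```

>>> drive_tool(steps=[0,-2,-0.26,0,0,0,-2,-0.26,0,0,0,-2,-0.26,0,0,0,-2,-0.26,0,0,0,-2,-0.26,0,0])

```text
clock: 9.6
position: [0.6139, -0.0659, 0.1396]
tool_rot: [-1.571, 0.0, 1.702]
force: [1.6, -0.3, -0.6]
grip_width: -0.0002
```

Run:
```python
from h import *
import pickle
d=snap('side','s7.png'); w=snap('wrist','w7.png')
F=[monitor.observe()['force']]
for i in range(3): grab_frame('side'); F.append(monitor.observe()['force'])
print(np.round(F,1),np.mean(F,0))
p0=cv2.imread('pics/s6.png')
a=cv2.resize(d['frame'][130:270,310:460],None,fx=2.6,fy=2.6,interpolation=2); b=cv2.resize(w['frame'][140:300,210:430],None,fx=1.8,fy=1.8,interpolation=2)
o=np.zeros((370,790,3),np.uint8); o[:364,:390]=a; o[:288,392:788]=b; cv2.imwrite('pics/z7.png',o[:,:,::-1])
```

```text
[[ 0.7  0.5  0.3]
 [ 0.2 -0.4 -0.4]
 [-0.  -0.7 -0.7]
 [-0.1 -1.2 -0. ]] [ 0.20145561 -0.4477923  -0.17071529]
```

View pics/z7.png

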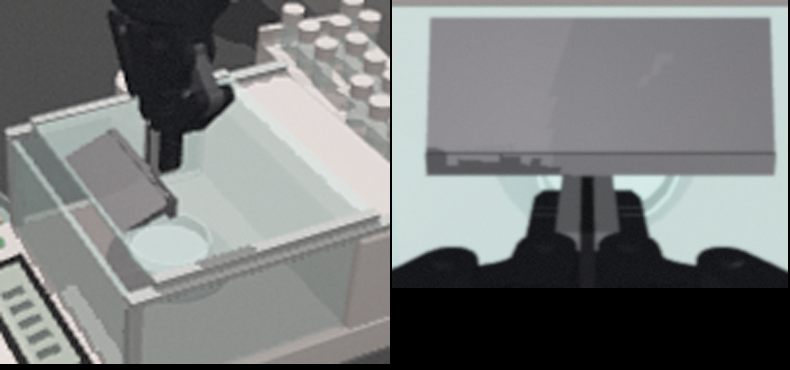

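The tips now sit behind the lip and push it. The lip corner is at about (377,210), so the cover has moved roughly 30 mm, with about 12–15 mm left. I'll continue slowly until the rubber stop shows in the force.

>>> drive_tool(steps=[0,-2,-0.26,0,0,0,-2,-0.26,0,0,0,-1.5,-0.2,0,0,0,-1.5,-0.2,0,0,0,-1,-0.13,0,0])

```text
clock: 10.27
position: [0.6059, -0.0669, 0.1397]
tool_rot: [-1.571, -0.0, 1.702]
force: [1.0, 0.1, -0.6]
grip_width: 0.0001
```

>>> drive_tool(steps=[0,-1,-0.13,0,0,0,-1,-0.13,0,0,0,-1,-0.13,0,0,0,-1,-0.13,0,0,0,-1,-0.13,0,0])

```text
clock: 10.68
position: [0.601, -0.0676, 0.1397]
tool_rot: [-1.571, 0.0, 1.702]
force: [0.7, 1.3, -0.5]
grip_width: 0.0001
```

>>> drive_tool(steps=[0,-0.8,-0.1,0,0,0,-0.8,-0.1,0,0,0,-0.8,-0.1,0,0,0,-0.8,-0.1,0,0,0,-0.8,-0.1,0,0])

```text
clock: 11.1
position: [0.5974, -0.068, 0.1398]
tool_rot: [-1.572, 0.0, 1.702]
force: [8.7, 1.6, -4.4]
grip_width: -0.0003
```

The stop shows (8.7 N). I'll ease off, go back from the lip, rise, and check.

>>> drive_tool(steps=[0,0.6,0.08,0,0,0,0.6,0.08,0,0,0,0.8,0.1,0,0,0,3,0.4,0,0,0,6,0.8,0,0])

```text
clock: 11.52
position: [0.608, -0.0668, 0.1397]
tool_rot: [-1.57, 0.0, 1.702]
force: [0.8, -0.0, 0.4]
grip_width: 0.0
```

>>> drive_tool(steps=[0,0,0,10,0,0,0,0,20,0,0,0,0,20,0,0,0,0,20,0,0,0,0,0,0])

```text
clock: 11.93
position: [0.6098, -0.0669, 0.2141]
tool_rot: [-1.576, 0.001, 1.702]
force: [0.3, 0.2, 0.3]
grip_width: 0.0
```

Run:
```python
from h import *
import pickle
d=snap('side','s8.png'); w=snap('wrist','w8.png'); s=monitor.observe(); print(s['position'],s['force']); pickle.dump((d,w),open('d8.pkl','wb'))
a=cv2.resize(d['frame'][140:270,300:430],None,fx=3,fy=3,interpolation=2); b=cv2.resize(w['frame'],(400,250))
o=np.zeros((390,795,3),np.uint8); o[:390,:390]=a; o[:250,392:792]=b; cv2.imwrite('pics/z8.png',o[:,:,::-1])
x=np.array([.9914,.1305,0]);y=np.array([-.1305,.9914,0]);k=np.array([.4684,-.0595,.161])
for g in(0,.003,.006,.01):
  c=k+(.117+g)*x; q=np.array([.6326,-.064,.161]); c=c+y*((q-c)@y); print(g,c.round(4),[px(d,c+s*.045*y).round(1).tolist() for s in(1,-1)],[px(w,c+s*.045*y).round(1).tolist() for s in(1,-1)])
```

```text
[ 0.60851158 -0.06662291  0.21082411] [-0.76091657  0.37187193 -0.79794291]
0 [ 0.5878 -0.0699  0.161 ] [[346.8, 181.7], [370.4, 210.0]] [[384.5, 181.8], [251.8, 181.7]]
0.003 [ 0.5907 -0.0695  0.161 ] [[348.3, 181.3], [372.0, 209.5]] [[384.2, 186.1], [252.1, 186.0]]
0.006 [ 0.5937 -0.0691  0.161 ] [[349.8, 180.9], [373.6, 209.0]] [[384.0, 190.3], [252.3, 190.3]]
0.01 [ 0.5977 -0.0686  0.161 ] [[351.9, 180.4], [375.8, 208.4]] [[383.6, 196.0], [252.6, 195.9]]
```

View pics/z8.png

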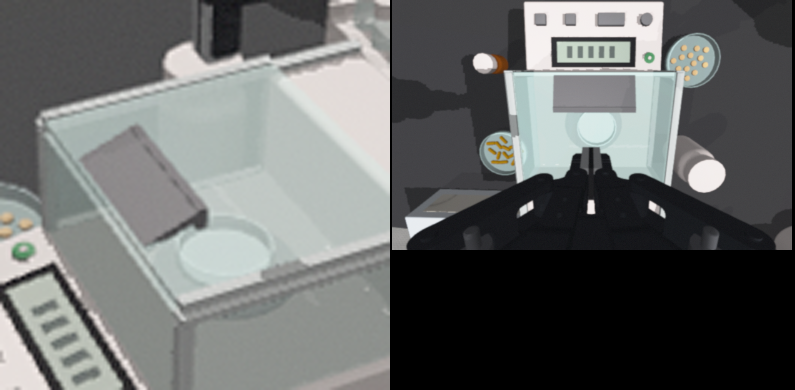

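The cover is shut: the pane's front edge coincides with the front glass, and the lip corner at (369,210.7) matches the predicted 0 mm. In the wrist view the tare key is at about (349,30) of the full frame. I'll go over the key now.

>>> drive_tool(steps=[0,-28,1.4,0,0,0,-28,1.4,0,0,0,-28,1.4,0,0,0,-28,1.4,0,0,0,-28,1.4,0,0])

```text
clock: 12.45
position: [0.4663, -0.0595, 0.2091]
tool_rot: [-1.57, -0.0, 1.702]
force: [0.6, 0.7, 0.2]
grip_width: 0.0
```

>>> drive_tool(steps=[0,0,0,-30,0,0,0,0,-30,0,0,0,0,-30,0,0,0,0,-25,0,0,0,0,0,0])

```text
clock: 12.87
position: [0.4656, -0.0594, 0.0909]
tool_rot: [-1.564, -0.001, 1.703]
force: [-1.6, -0.9, -0.3]
grip_width: 0.0002
```

Run:
```python
from h import *
import pickle
d0,w0=pickle.load(open('d8.pkl','rb'))
g=w0['frame'].astype(int); m=((g.mean(2)<170)&(g.mean(2)>70)).astype(np.uint8); m[60:]=0; m[:,:220]=0;m[:,425:]=0
n,l,st,ce=cv2.connectedComponentsWithStats(m)
for i in range(1,n):
    if 100<st[i,4]<2500: print(st[i],ce[i].round(1),pt(w0,*ce[i],.053).round(4))
d=snap('side','s9.png'); w=snap('wrist','w9.png'); s=monitor.observe(); p=s['position']; print(p,s['tool_rot'],s['force'])
x=np.array([.9914,.1305,0])
for h in(-.012,0): print(h,'wrist',px(w,p-.011*x-[0,0,h]).round(1),'side',px(d,p-[0,0,h]).round(1))
a=cv2.resize(d['frame'][170:310,240:370],None,fx=3,fy=3,interpolation=2); b=cv2.resize(w['frame'],(400,250))
o=np.zeros((420,795,3),np.uint8); o[:420,:390]=a; o[:250,392:792]=b; cv2.imwrite('pics/z9.png',o[:,:,::-1])
```

```text
[220   0 205   3 412] [321.6   1.5] [ 0.4485 -0.0853  0.053 ]
[ 327   20   46   23 1004] [349.4  31.2] [ 0.4689 -0.057   0.053 ]
[394  21  23  21 371] [405.4  30.9] [ 0.462  -0.0065  0.053 ]
[228  22  19  20 360] [237.2  31.1] [ 0.4822 -0.1584  0.053 ]
[275  22  19  20 359] [284.3  31.1] [ 0.4766 -0.1158  0.053 ]
[255  59 135   1 135] [322.  59.] [ 0.4953 -0.0786  0.053 ]
[ 0.46758157 -0.0597053   0.09457926] [-1.56868648e+00 -1.42746291e-04  1.70219678e+00] [0.6365295  0.75139241 0.58107544]
-0.012 wrist [318.2 233.7] side [289.6 229.5]
0 wrist [318.2 225.3] side [290.1 234.7]
```

View pics/z9.png

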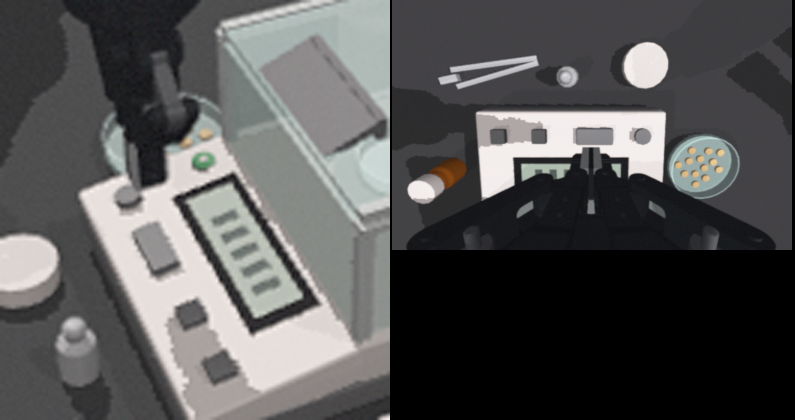

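Three views give tare at about (0.4685, −0.058). The tips stand about 50 mm above it, midway between the on/off and print keys. I'll go down to about 7 mm above the key, then descend in small guarded steps.

>>> drive_tool(steps=[0,0,1,-15,0,0,0,0,-14,0,0,0,0,-10,0,0,0,0,-4,0,0,0,0,0,0])

```text
clock: 13.38
position: [0.4682, -0.0587, 0.0518]
tool_rot: [-1.571, 0.0, 1.702]
force: [-0.0, -0.1, -0.7]
grip_width: -0.0001
```

>>> drive_tool(steps=[0,0,0,-1,0,0,0,0,-1,0,0,0,0,-1,0,0,0,0,-1,0,0,0,0,0,0])

```text
clock: 13.8
position: [0.4681, -0.0586, 0.0478]
tool_rot: [-1.571, 0.0, 1.702]
force: [-0.6, -0.6, 0.7]
grip_width: -0.0002
```

>>> drive_tool(steps=[0,0,0,-1,0,0,0,0,-1,0,0,0,0,-1,0,0,0,0,0,0,0,0,0,0,0])

```text
clock: 14.22
position: [0.468, -0.0586, 0.0446]
tool_rot: [-1.571, -0.0, 1.702]
force: [0.8, -0.6, 0.2]
grip_width: -0.0002
```

>>> drive_tool(steps=[0,0,0,-0.8,0,0,0,0,0,0,0,0,0,0,0,0,0,0,0,0,0,0,0,0,0])

```text
clock: 14.63
position: [0.4681, -0.0586, 0.0439]
tool_rot: [-1.571, 0.0, 1.702]
force: [-0.3, 0.2, 0.5]
grip_width: 0.0
```

>>> drive_tool(steps=[0,0,0,-0.8,0,0,0,0,0,0,0,0,0,-0.8,0,0,0,0,0,0,0,0,0,0,0])

```text
clock: 15.05
position: [0.4681, -0.0586, 0.0422]
tool_rot: [-1.571, 0.0, 1.702]
force: [-0.2, -0.2, -0.1]
grip_width: 0.0001
```

>>> drive_tool(steps=[0,0,0,-0.7,0,0,0,0,0,0,0,0,0,-0.3,0,0,0,0,0,0,0,0,0,0,0])

```text
clock: 15.47
position: [0.468, -0.0586, 0.0413]
tool_rot: [-1.571, 0.0, 1.702]
force: [0.2, 0.3, -0.8]
grip_width: -0.0001
```

>>> drive_tool(steps=[0,0,0,-0.5,0,0,0,0,0,0,0,0,0,-0.5,0,0,0,0,0,0,0,0,0,0,0])

```text
clock: 15.88
position: [0.468, -0.0586, 0.0402]
tool_rot: [-1.571, 0.0, 1.702]
force: [0.8, 0.8, 0.5]
grip_width: -0.0001
```

>>> drive_tool(steps=[0,0,0,-0.5,0,0,0,0,0,0,0,0,0,-0.5,0,0,0,0,0,0,0,0,0,0,0])

```text
clock: 16.3
position: [0.4681, -0.0586, 0.0393]
tool_rot: [-1.571, 0.0, 1.702]
force: [0.3, 0.3, 1.5]
grip_width: 0.0001
```

>>> drive_tool(steps=[0,0,0,-0.5,0,0,0,0,0,0,0,0,0,-0.5,0,0,0,0,0,0,0,0,0,0,0])

```text
clock: 16.72
position: [0.4682, -0.0586, 0.0383]
tool_rot: [-1.571, 0.0, 1.702]
force: [1.7, 0.2, 1.0]
grip_width: -0.0003
```

>>> drive_tool(steps=[0,0,0,-0.5,0,0,0,0,0,0,0,0,0,-0.5,0,0,0,0,0,0,0,0,0,0,0])

```text
clock: 17.13
position: [0.4682, -0.0586, 0.0373]
tool_rot: [-1.571, 0.0, 1.702]
force: [2.1, -0.2, 3.0]
grip_width: 0.0001
```

>>> drive_tool(steps=[0,0,0,-0.5,0,0,0,0,0,0,0,0,0,-0.5,0,0,0,0,0,0,0,0,0,0,0])

```text
clock: 17.55
position: [0.4681, -0.0586, 0.0363]
tool_rot: [-1.571, 0.0, 1.702]
force: [2.9, 0.6, 4.0]
grip_width: 0.0001
```

Run:
```python
from h import *
F=[]
for i in range(5): F.append(monitor.observe()['force']); grab_frame('side')
print(np.round(F,1),np.mean(F,0))
```

```text
[[ 2.9  0.6  4. ]
 [ 1.5  0.4  3.8]
 [ 1.5 -0.5  3.5]
 [ 1.3 -0.2  3.1]
 [ 2.  -0.5  3.1]] [ 1.85974418 -0.03312596  3.53239752]
```

>>> drive_tool(steps=[0,0,0,-0.4,0,0,0,0,0,0,0,0,0,-0.4,0,0,0,0,0,0,0,0,0,0,0])

```text
clock: 18.22
position: [0.4681, -0.0586, 0.0355]
tool_rot: [-1.571, 0.0, 1.702]
force: [1.5, -0.3, 3.3]
grip_width: -0.0001
```

>>> drive_tool(steps=[0,0,0,-0.4,0,0,0,0,0,0,0,0,0,-0.3,0,0,0,0,0,0,0,0,0,0,0])

```text
clock: 18.63
position: [0.4682, -0.0586, 0.035]
tool_rot: [-1.571, 0.0, 1.702]
force: [1.3, 0.5, 12.0]
grip_width: 0.0001
```

The force rose to 12 N at the end stop, so the key is fully down. I'll release and withdraw.

>>> drive_tool(steps=[0,0,0,0.8,0,0,0,0,1.5,0,0,0,0,2.5,0,0,0,0,8,0,0,0,0,15,0])

```text
clock: 19.05
position: [0.4668, -0.0586, 0.0621]
tool_rot: [-1.568, -0.0, 1.702]
force: [-0.7, 0.3, 0.2]
grip_width: -0.0001
```

>>> drive_tool(steps=[0,0,0,30,0,0,0,0,30,0,0,0,0,30,0,0,0,0,30,0,0,0,0,30,0])

```text
clock: 19.47
position: [0.4672, -0.0587, 0.2145]
tool_rot: [-1.57, -0.0, 1.702]
force: [0.7, 0.7, 0.0]
grip_width: -0.0002
```

>>> drive_tool(steps=[0,-5,35,0,0,0,-5,35,0,0,0,-5,35,0,0,0,-5,35,0,0,0,0,35,0,0])

```text
clock: 19.88
position: [0.4465, 0.1176, 0.2131]
tool_rot: [-1.57, 0.0, 1.702]
force: [1.0, 0.6, 0.9]
grip_width: -0.0003
```

Run:
```python
from h import *
d=snap('side','s10.png'); e=snap('top','t10.png'); s=monitor.observe(); print(s['clock'],s['position'],s['force'])
a=cv2.resize(d['frame'][150:370,220:500],None,fx=1.6,fy=1.6,interpolation=2); b=cv2.resize(e['frame'][90:275,280:460],None,fx=1.9,fy=1.9,interpolation=2)
o=np.zeros((355,795,3),np.uint8); o[:352,:448]=a; o[:b.shape[0],450:450+b.shape[1]]=b; cv2.imwrite('pics/z10.png',o[:,:,::-1])
```

```text
19.9833 [0.44711437 0.1213355  0.21292964] [ 0.83355131 -1.66321319 -0.28868261]
```

View pics/z10.png

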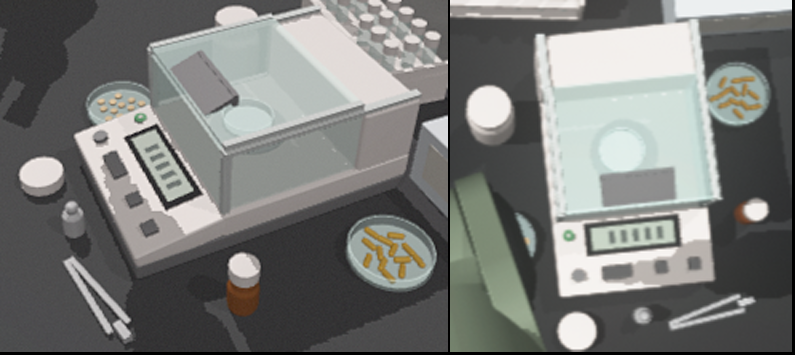

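```bash
python3 -c "
from h import *
d=grab_frame('top'); print(pt(d,378.4,179.5,.161)); print(workorder.job_done())"
```

```text
[ 0.58552995 -0.06707163  0.161     ]
the job is handed in; nothing more can be done
None
```

I closed the draft-shield cover, then pressed the tare key fully, let it spring back and withdrew. The job was handed in after about 20 s on the robot's clock; no verdict is reported.

- **Cover:** I pushed it by the lip until the stop answered with about 8.7 N, a little over the quoted 6 N. The last top view puts the lip's rear edge at x = 0.5855 m. Shut should be 0.588 m from the key position, so they agree within the 2–3 mm measuring error. The pane's front edge also lines up with the front glass.
- **Tare key:** The force rose through about 3–4 N on the spring, then jumped to 12 N at the end stop, so the key was fully down. After lift-off the force was back to noise. I did not measure the sprung-back key height.
- **Surroundings:** In the last pictures the weighing dish and the things around the balance look undisturbed. The tablet dish was half hidden by the arm in the top view but is clear in the side view. The other three keys were not approached.

**Disagreements:**
- The shut fingertips were 11–14 mm above the reported TCP, not 14 mm below it as stated. Because of that, my first push passed over the lip without touching it. I corrected the height from the side and wrist views, and force showed the contact.
- The side and top views differed by 2–5 mm, mostly in y.

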